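# Hold the sample cell in the photometer's light path

### The arm

A 7-joint arm with a two-finger parallel gripper is mounted at the origin on the work surface. World frame = base frame: x ahead of the robot, y to its left, z up, the work surface at z = 0. Lengths are in m, angles in rad, forces in N, time in s.
With the tool pointing down it reaches from about 0.4 to 0.85 m from the base axis. Payload 10.4 kg.
Tool frame: the origin (TCP) lies at the very end of the fingers, on their centre line; the grasp point (between the pads) lies 19 mm behind it (env.grip_depth is the distance from the TCP to the grasp point, in m); z points along the fingers, x is the direction in which the jaws open and shut, and the axes are right-handed (so a half turn about z gives the same grasp; the last joint's range is limited). The gripper opens to 87 mm and grips with 3 to 60 N. Pads are 19 mm wide; open, the fingers measure 117 mm over their backs; the gripper's body (75 mm by 190 mm) begins 51 mm behind the grasp point.
Start: joints at [1.13, 0.332, -0.065, 1.46, 0.022, 1.35, -0.088], TCP at [0.254, -0.571, 0.223] pointing down, gripper open.
Joint ranges: [-2.6, 2.6], [-0.5, 2.12], [-1.47, 1.34], [0.16, 2.42], [-1.27, 4.41], [0.06, 2.06], [-2.6, 2.6]. Speed limits (rad/s): [2.22, 2.22, 2.79, 2.79, 3.14, 3.14, 3.14].

### API

Orientations are given as a rotation vector (axis times angle).
In Python, from cell import env, solve_ik, capture, models gives the robot as it stands. Calls block until the motion is done:
- env.move_to(position, orientation): joint-space move of the TCP to a pose.
- env.servo_line(position, speed=0.15, ori=None, threshold=None): straight line of the TCP; ori=None keeps the orientation; speed is the mean speed in m/s. With threshold (N) it stops when the force on the tool has changed by that much, and returns True; else False.
- env.movej(angles): joint-space move.
- env.command_gripper(opening): finger opening in m; the grip force is fixed at half the most; returns when the fingers have stopped.
- env.sleep(seconds).
- solve_ik(position, orientation): joint angles nearest the present ones, or None.
- capture(name): name is "scene" or "top"; returns a dict with "img" (420x560x3 uint8, red, green, blue), "fx", "fy", "cx", "cy" (pixels), "k1" (the pictures are not rectified: a ray, as slopes to the right and down, at radius r is drawn at 1 + k1 r^2 times it, then the intrinsics apply), "R" (3x3) and "t" (3): a world point X has camera coordinates R X + t. Camera axes: x right, y down, z forward; pixel columns grow to the right and rows downward; lengths in m; the calibration is good to about 2 mm. A picture is of the moment at which its call begins. There is no depth.
A pose or a line that the arm cannot do raises env.Unreachable and nothing moves.
- env.finish_job(): hands the job in, once; it reports no verdict.
Trained networks look in a picture, given as the dict that the camera call returned (one of the last four; its "shot" number tells which), for a name from the list of things; names that differ only in an ending like _2 or _b are one class to them, and where a whole thing is asked for, a point or a joint stands for the part that bears it (a point fixed in the world has none). Each returns a list of dicts, best first, with "score" (0 to 1); they miss things now and then, are a little off and sometimes report something else, mostly with a low value. They report only what shows in the picture. A call takes as long as a camera call.
- models.spot_in(thing, picture): "position" ([column, row] as shares, 0 to 1, of the picture: columns of its width, rows of its height, amid what is visible of it).
- models.silhouettes(thing, picture): "pixels" (420x560 bool, what is visible of it) and "position" ([column, row] as shares, 0 to 1, of the picture: columns of its width, rows of its height, amid what is visible of it).
- models.landmark_of(thing, picture): "position" ([column, row] as shares, 0 to 1, of the picture: columns of its width, rows of its height: a listed point, or the origin of a listed thing).
Readings, each from a call of its own:
- env.get_time(): time.
- env.get_joints(): joint angles.
- env.get_joint_velocities(): joint speeds.
- env.get_joint_torque(): joint torques, N m.
- env.get_tool_pos(): TCP position.
- env.get_orientation(): TCP orientation.
- env.get_force(): force on the tool from outside, world axes, zero at the start.
- env.get_wrist_torque(): the same for the moment, N m.
- env.get_finger_gap(): finger opening in m.
Only numpy, scipy, OpenCV 4.12 (cv2) and the standard library are available. Lean on these libraries where they do the work, as an engineer would, in place of code of your own. Each camera call takes 0.05 s, during which the arm holds its last target.

### The job

Lift the black block out of the photometer's gap, stand it upright in the cream tray and let go. Then take the blue-stoppered cell from the rack, touching it only on its two white frosted faces (never the clear windows or the stopper), without knocking it against the photometer and leaving the other cells, bottle, jar and beaker where they stand. Finish while holding the cell still and upright in the air in the light path, centred on the beam midway between lamp and detector, its clear windows squarely facing them.

Things in the scene. Friction and masses are not known exactly. Their poses are not given: they have to be found in the camera images.
- photometer: Fixed. Aluminium base plate 110 (x) x 250 (y) x 10 mm with two housings 100 x 65 mm, tops 95 mm above the table: white lamp at -y, navy detector at +y. Open gap between them from y -50 to 50 mm. The beam runs along y over x = 0, 60 mm above the table; red lines on housing tops and plate mark it, a black cross line marks the gap's middle. Origin: centre of the underside, on the table.
- beam (a point): Middle of the light path: on the beam, midway between lamp and detector, 60 mm above the table (50 mm above the base plate). Axes as the photometer's (beam along y).
- dark_block: Loose black block with yellow top, 30 (x) x 44 (y) x 70 (z) mm, 0.1 to 0.2 kg, standing on the base plate in the photometer's gap, its x axis within 0.25 rad of the photometer's x; grip it across its 30 mm. Origin: centre of its underside.
- tray: Fixed cream open tray, 110 x 110 mm outside, 25 mm high, walls and floor 5 mm thick (inside 100 x 100 mm, 20 mm deep). Origin: centre of its underside, on the table; z up. Which side of the photometer it is on varies; the cell rack is on the other.
- cell_rack: Fixed teal block 190 (x) x 60 (y) x 22 (z) mm with three wells in a row along its x at -60, 0, 60 mm, each 36 (x) x 22 (y) mm and 14 mm deep (floor 8 mm above the table). Each holds one cell, windows towards its neighbours, frosted faces towards the rack's long sides. Origin: centre of the underside, on the table.
- cell_blue: Loose cuvette with a blue stopper, about 45 g, in any one of the wells. Body 60 mm tall. White frosted faces on its +y and -y sides, 30 mm wide, 18 mm apart: grip only these. Clear bluish windows, 14 x 56 mm, on its +x and -x ends, 32 mm apart. Light passes along x. Stopper on top 26 (x) x 12 (y) x 10 mm, narrower than the body. Origin: centre of its underside, z up.
- cell_blue_mid (a point): Centre of the blue-stoppered cell's body, on its axis, 30 mm above its underside; this point belongs at the middle of the light path.
- cell_white: Optical cell like the blue-stoppered one but with a white stopper, in another well of the rack; leave it alone. Same size, origin and axes.
- cell_orange: Optical cell like the blue-stoppered one but with an orange stopper, in another well of the rack; leave it alone. Same size, origin and axes.
- bottle: Loose amber bottle with a white cap, 56 mm diameter, 120 mm tall, behind the work area; leave alone. Origin: centre of its underside.
- jar: Loose white jar with a red lid, 60 mm diameter, 70 mm tall; leave alone. Origin: centre of its underside.
- beaker: Loose glass beaker, 70 mm diameter, 85 mm tall; leave alone. Origin: centre of its underside.

How it is judged:
By the outcome, as a careful person would: the job done as asked, in the order asked, and still so for the second after the job is handed in, while the arm keeps its last pose, push and grip.
It also fails if it takes over 64 s, if anything falls off the work surface, if the arm or the gripper's body presses on something with over 40 N, if the wrist force passes 120 N, or if a joint passes its speed limit or range.

## Working session

There is one attempt and no reset: what is moved stays moved. The work goes in short steps, each a Python script; the robot and the scene stay as the last script left them, time stands still between calls to the robot, and variables do not carry over. Pictures are saved under pics/ and viewed, and the job is handed in when it is done.

```bash
ls; mkdir -p pics
python3 - <<'E'
from cell import env, capture, models
import cv2,numpy as np
for n in ("scene","top"):
    c=capture(n); cv2.imwrite(f"pics/{n}0.png",c["img"][:,:,::-1])
    print(n,c["fx"],c["fy"],c["cx"],c["cy"],c["k1"],np.round(c["R"],4).tolist(),np.round(c["t"],4).tolist())
    for th in ("photometer","dark_block","tray","cell_rack","cell_blue","cell_white","cell_orange","bottle","jar","beaker"):
        r=models.landmark_of(th,c); print(th,[(round(q["score"],2),np.round(np.array(q["position"])*[560,420],1).tolist()) for q in r[:2]])
print(env.get_time(), env.get_orientation())
E
```

```text
pics
scene 527.2374523945612 527.2374523945612 276.45320932350546 209.93418541954836 0.025157008442756867 [[-0.2039, 0.9788, -0.0174], [0.7243, 0.1388, -0.6753], [-0.6586, -0.1503, -0.7373]] [0.102, -0.3686, 1.6083]
photometer [(0.97, [272.5, 228.9]), (0.61, [178.8, 281.7])]
dark_block [(0.73, [275.4, 220.2])]
tray [(0.6, [408.9, 237.8])]
cell_rack [(0.93, [152.0, 200.8])]
cell_blue [(0.55, [157.9, 199.2])]
cell_white [(0.67, [407.6, 236.9])]
cell_orange [(0.76, [170.0, 183.8])]
bottle [(0.76, [347.6, 314.4]), (0.27, [153.5, 197.5])]
jar [(0.64, [178.4, 280.3]), (0.61, [140.1, 213.0])]
beaker [(0.74, [256.2, 171.5])]
top 381.9665749539637 381.9665749539637 283.40686763641133 212.75066368031486 -0.08489522186752634 [[-0.0033, -1.0, -0.004], [-0.9828, 0.004, -0.1847], [0.1848, 0.0033, -0.9828]] [0.002, 0.5552, 0.918]
photometer [(0.65, [279.3, 212.2]), (0.58, [279.6, 213.8])]
dark_block [(0.87, [275.5, 213.4])]
tray [(0.81, [165.5, 224.8])]
cell_rack [(0.94, [396.8, 224.5])]
cell_blue [(0.52, [394.4, 224.5])]
cell_white [(0.63, [400.3, 204.2])]
cell_orange [(0.73, [390.1, 246.4]), (0.35, [401.8, 205.3])]
bottle [(0.71, [211.7, 143.7])]
jar [(0.63, [344.2, 145.9]), (0.43, [209.7, 142.1])]
beaker [(0.8, [315.5, 284.8]), (0.71, [210.9, 143.4])]
1.1 [ 2.63379550e+00 -1.71249417e+00  2.04173960e-04]
```

View pics/scene0.png

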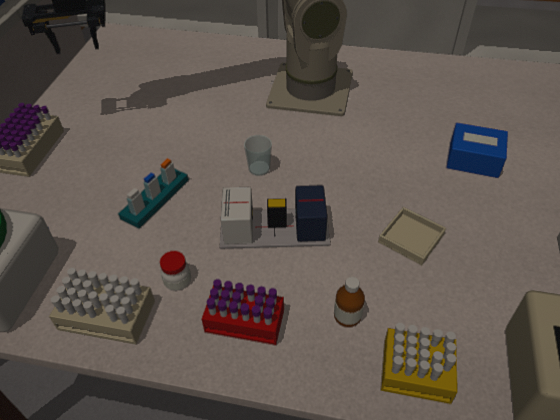

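View pics/top0.png

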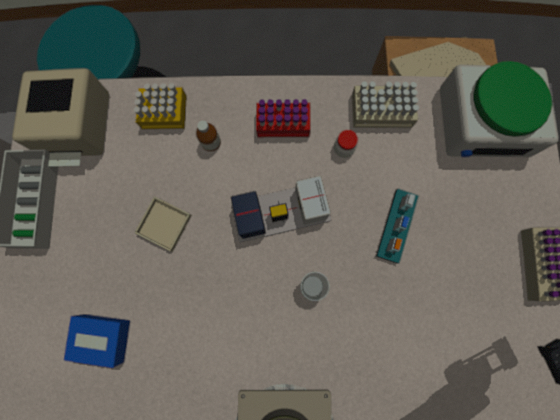

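The blue cell is in the middle well: scene (150,183), top (403,224). The tray is at +y and the rack at -y. Next I'll check the network masks on zoomed crops.

```bash
cat > h.py <<'E'
import numpy as np,cv2,pickle
def proj(c,X):
    X=np.atleast_2d(X); p=X@np.array(c["R"]).T+np.array(c["t"]); s=p[:,:2]/p[:,2:]
    r2=(s**2).sum(1,keepdims=True); s=s*(1+c["k1"]*r2)
    return s*[c["fx"],c["fy"]]+[c["cx"],c["cy"]]
def ray(c,uv):
    d=(np.array(uv,float)-[c["cx"],c["cy"]])/[c["fx"],c["fy"]]; s=d.copy()
    for _ in range(20): s=d/(1+c["k1"]*(s@s))
    R=np.array(c["R"]); return -R.T@np.array(c["t"]), R.T@np.array([s[0],s[1],1])
def atz(c,uv,z):
    o,d=ray(c,uv); return o+d*(z-o[2])/d[2]
def box(x0,x1,y0,y1,z0,z1):
    return np.array([[x,y,z] for x in(x0,x1) for y in(y0,y1) for z in(z0,z1)],float)
def W(p,P):
    c,s=np.cos(p[2]),np.sin(p[2]); return np.c_[p[0]+c*P[:,0]-s*P[:,1],p[1]+s*P[:,0]+c*P[:,1],P[:,2]]
def render(c,polys,S=8,shape=(420,560)):
    """hull union mask, area-supersampled only via fixed-point subpixel on upscaled crop"""
    pts=[proj(c,P) for P in polys]; al=np.vstack(pts)
    lo=np.floor(al.min(0)).astype(int)-6; hi=np.ceil(al.max(0)).astype(int)+7
    lo=np.maximum(lo,0);hi=np.minimum(hi,[shape[1],shape[0]])
    w,h=hi-lo; im=np.zeros((h*S,w*S),np.uint8)
    for q in pts:
        hu=cv2.convexHull(((q-lo+.5)*S-.5).astype(np.float32))
        cv2.fillConvexPoly(im,np.round(hu*16).astype(np.int32),255,shift=4)
    out=np.zeros(shape,np.float32); out[lo[1]:hi[1],lo[0]:hi[0]]=cv2.resize(im,(int(w),int(h)),interpolation=cv2.INTER_AREA)/255.
    return out
E
python3 - <<'E'
from cell import env, capture, models
import cv2,numpy as np,pickle
D={}
tiles=[]
for n,box in (("scene",(90,130,460,330)),("top",(120,120,440,320))):
    c=capture(n); D[n]=c; D[n+"_m"]={}
    x0,y0,x1,y1=box
    im=c["img"][:,:,::-1].copy(); z=cv2.resize(im[y0:y1,x0:x1],None,fx=2,fy=2,interpolation=cv2.INTER_CUBIC)
    z=cv2.convertScaleAbs(z,alpha=1.5)
    cv2.imwrite(f"pics/{n}_crop.png",z)
    for th in ("photometer","dark_block","tray","cell_rack","cell_blue","cell_white","cell_orange","bottle","jar","beaker"):
        r=models.silhouettes(th,c); D[n+"_m"][th]=r[:2]; print(n,th,[(round(q["score"],2),int(q["pixels"].sum()),np.round(np.array(q["position"])*[560,420],1).tolist()) for q in r[:2]])
        if r:
            cs,_=cv2.findContours(cv2.resize(r[0]["pixels"][y0:y1,x0:x1].astype(np.uint8),None,fx=2,fy=2,interpolation=0),cv2.RETR_LIST,cv2.CHAIN_APPROX_NONE)
            cv2.drawContours(z,cs,-1,(0,255,0),1)
    cv2.imwrite(f"pics/{n}_masks.png",z)
pickle.dump(D,open("d.pkl","wb"))
E
```

```text
scene photometer [(0.97, 5002, [263.3, 221.3])]
scene dark_block [(0.95, 581, [276.1, 211.3])]
scene tray [(0.77, 2220, [409.2, 233.9]), (0.45, 335, [152.4, 183.1])]
scene cell_rack [(0.91, 1264, [153.0, 202.3])]
scene cell_blue [(0.58, 298, [155.3, 187.2])]
scene cell_white [(0.66, 293, [154.6, 185.4]), (0.63, 336, [134.6, 202.9])]
scene cell_orange []
scene bottle [(0.73, 1184, [349.8, 304.3])]
scene jar [(0.75, 1010, [174.1, 272.7])]
scene beaker [(0.81, 908, [254.5, 152.8]), (0.32, 573, [277.7, 209.0])]
top photometer [(0.59, 4033, [287.1, 208.1])]
top dark_block [(0.77, 293, [278.4, 211.3])]
top tray [(0.95, 1811, [163.7, 224.5])]
top cell_rack [(0.76, 984, [393.6, 230.8])]
top cell_blue [(0.51, 175, [398.3, 224.6]), (0.34, 3892, [287.0, 209.4])]
top cell_white [(0.72, 149, [403.5, 202.1])]
top cell_orange [(0.71, 161, [393.8, 245.9])]
top bottle [(0.63, 572, [206.9, 136.9])]
top jar [(0.67, 496, [344.0, 143.7]), (0.5, 3918, [286.1, 209.8])]
top beaker [(0.92, 682, [316.4, 284.7])]
```

View pics/scene_masks.png

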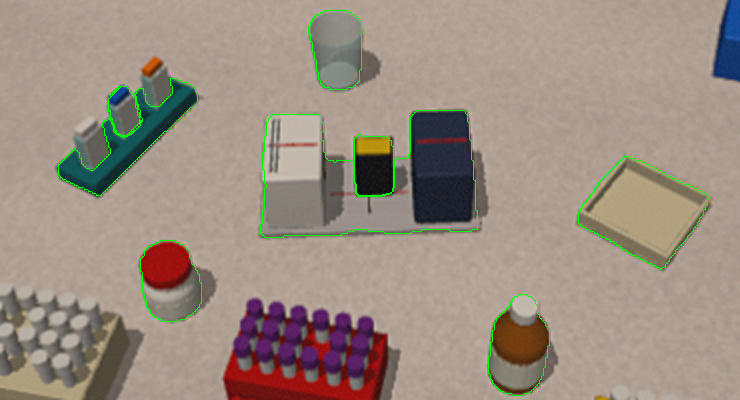

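View pics/top_masks.png

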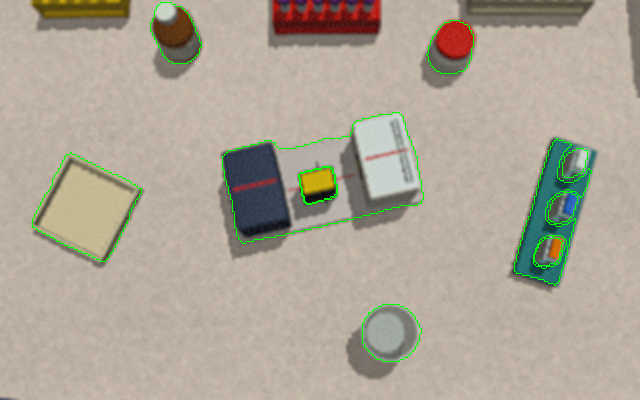

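View pics/top_crop.png

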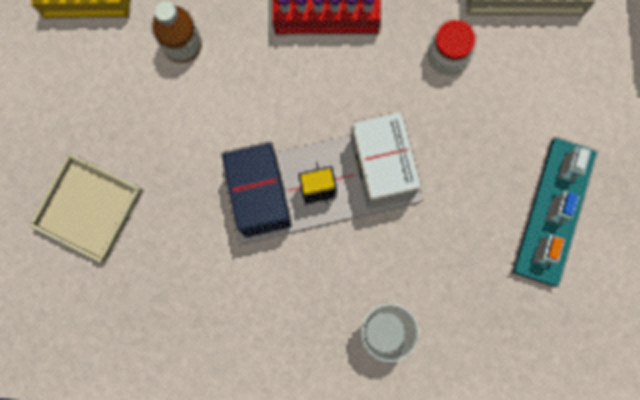

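View pics/scene_crop.png

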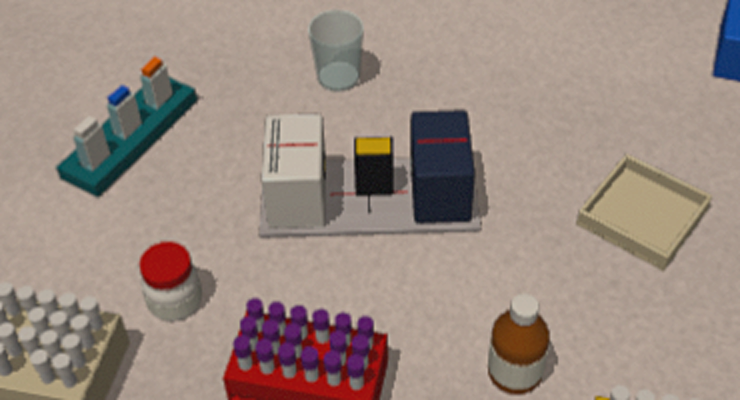

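```bash
cat > fit.py <<'E'
from h import *
from scipy.optimize import minimize
D=pickle.load(open("d.pkl","rb"))
MOD={"photometer":[box(-.055,.055,-.125,.125,0,.01),box(-.05,.05,-.115,-.05,.01,.095),box(-.05,.05,.05,.115,.01,.095)],
"dark_block":[box(-.015,.015,-.022,.022,.01,.08)],
"tray":[box(-.055,.055,-.055,.055,0,.025)],
"cell_rack":[box(-.095,.095,-.03,.03,0,.022)]}
def fit(polys,views,p0):
    def cost(p):
        e=0
        for c,m,ig in views:
            r=render(c,[W(p,P) for P in polys]); e+=(np.abs(r-m)*(~ig)).sum()/max(m.sum(),1)
        return e
    best=None
    for k in range(3):
        q=np.array(p0 if best is None else best.x)
        s=np.vstack([q,q+[.006,0,0],q+[0,.006,0],q+[0,0,.06]])
        b=minimize(cost,q,method="Nelder-Mead",options=dict(initial_simplex=s,xatol=1e-5,fatol=1e-5))
        if best is None or b.fun<best.fun: best=b
    return best.x,best.fun
E
python3 - <<'E'
from fit import *
t=D["top"];s=D["scene"]
g0=atz(t,[276,213],0);print("ph",g0)
init={"photometer":[*g0[:2],.15],"dark_block":[*g0[:2],.15]}
init["tray"]=[*atz(t,[165.5,224.8],0)[:2],.5]
# rack x axis direction
a=atz(t,[390.1,246.4],.008);b=atz(t,[400.3,204.2],.008);print(a,b)
init["cell_rack"]=[*atz(t,[396.8,224.5],0)[:2],np.arctan2(b[1]-a[1],b[0]-a[0])]
# yellow/black block colour masks
for th in init:
    V=[]
    for n in("scene","top"):
        m=D[n+"_m"][th][0]["pixels"].astype(np.float32); ig=np.zeros(m.shape,bool)
        if th=="cell_rack":
            for x in("cell_blue","cell_white","cell_orange"):
                for q in D[n+"_m"][x][:1]: 
                    if q["pixels"].sum()<500: ig|=q["pixels"]
            ig=cv2.dilate(ig.astype(np.uint8),np.ones((3,3)))>0
        V.append((D[n],m,ig))
    for nm,v in(("scene",V[:1]),("top",V[1:]),("both",V)):
        p,f=fit(MOD[th],v,init[th]); print(th,nm,np.round(p,4),round(f,3))
E
```

```text
ph [0.56435434 0.02000121 0.        ]
[ 0.4723252  -0.27996859  0.008     ] [ 0.58553689 -0.31379677  0.008     ]
photometer scene [0.5673 0.0082 0.2303] 0.13
photometer top [0.5684 0.0069 0.2266] 0.093
photometer both [0.568  0.0078 0.2259] 0.227
dark_block scene [0.5566 0.013  0.2162] 0.049
dark_block top [0.5577 0.0121 0.2377] 0.059
dark_block both [0.5575 0.0125 0.2581] 0.123
tray scene [0.5359 0.3198 1.1159] 0.044
tray top [0.5355 0.3202 1.1321] 0.035
tray both [0.5357 0.3202 1.1261] 0.081
cell_rack scene [ 0.5271 -0.2997 -0.3436] 0.342
cell_rack top [ 0.5292 -0.3007 -0.3461] 0.173
cell_rack both [ 0.5272 -0.3    -0.3443] 0.517
```

```bash
cat > ov.py <<'E'
from h import *
def wire(z,c,P,off,k,col):
    q=(proj(c,P)-off+.5)*k-.5
    for i in range(8):
        for j in range(i):
            if bin(i^j).count("1")==1: cv2.line(z,tuple(np.round(q[i]*16).astype(int).tolist()),tuple(np.round(q[j]*16).astype(int).tolist()),col,1,cv2.LINE_AA,4)
def crop(c,b,k):
    x0,y0,x1,y1=b; z=c["img"][y0:y1,x0:x1,::-1]
    return cv2.convertScaleAbs(cv2.resize(z,None,fx=k,fy=k,interpolation=cv2.INTER_CUBIC),alpha=1.5)
E
python3 - <<'E'
from fit import *; from ov import *
P={"photometer":[.568,.0078,.226],"dark_block":[.5575,.0125,.24],"cell_rack":[.528,-.3003,-.345]}
for n,ph,rk in(("scene",(212,172,342,262),(110,150,200,230)),("top",(225,165,345,250),(365,175,435,275))):
    c=D[n]
    for nm,b in(("ph",ph),("rk",rk)):
        z=crop(c,b,5)
        raw=z.copy()
        for th in P:
            for B in MOD[th]: wire(z,c,W(P[th],B),np.array(b[:2]),5,(0,255,0))
        z=np.hstack([raw,z]); z=cv2.resize(z,None,fx=min(1,800/z.shape[1]),fy=min(1,800/z.shape[1]),interpolation=cv2.INTER_AREA) if 0 else z
        cv2.imwrite(f"pics/ov_{n}_{nm}.png",z[:,z.shape[1]//2:])
E
```

```text
(no output)
```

View pics/ov_scene_ph.png

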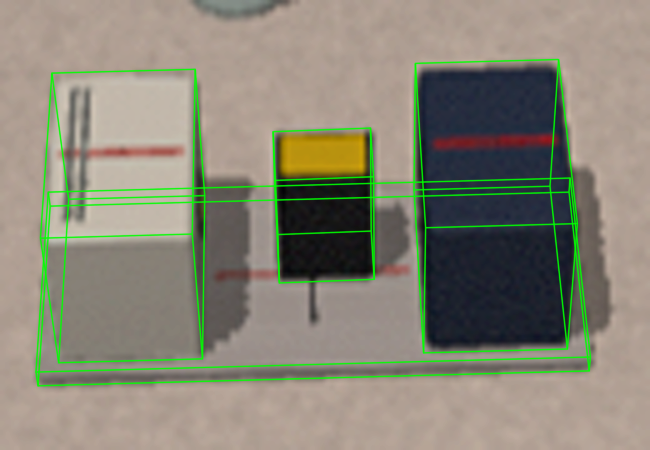

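View pics/ov_top_ph.png

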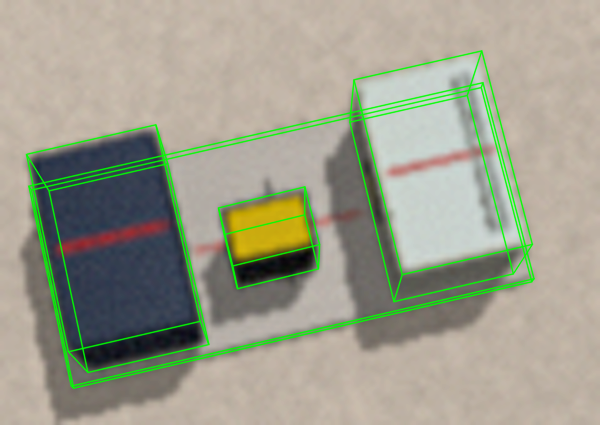

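View pics/ov_scene_rk.png

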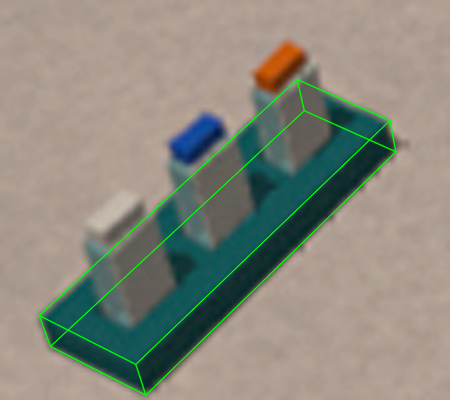

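View pics/ov_top_rk.png

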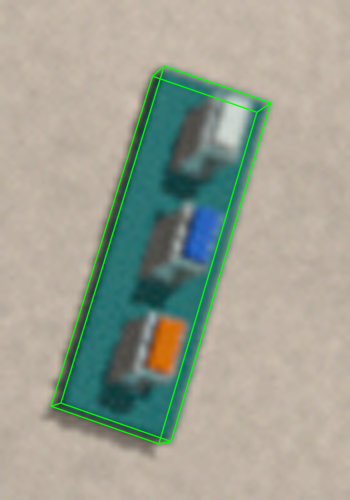

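Block and rack outlines fit well. The photometer yaw is about 0.05 too large, so I'll refine it once the block is out. Picking up the block now.

```bash
cat > r.py <<'E'
from cell import env, solve_ik, capture, models
import numpy as np
from scipy.spatial.transform import Rotation as Ro
def ori(yaw):
    x=np.array([np.cos(yaw),np.sin(yaw),0]);z=np.array([0,0,-1.]);return Ro.from_matrix(np.c_[x,np.cross(z,x),z]).as_rotvec()
def best(pos,yaw):
    out=[]
    for k in(-2,-1,0,1,2):
        q=solve_ik(pos,ori(yaw+k*np.pi)) if abs(k)<2 else None
        if q is not None: out.append((np.abs(np.array(q)-env.get_joints()).max(),yaw+k*np.pi,np.round(q,2)))
    return sorted(out,key=lambda a:a[0])
E
python3 - <<'E'
from r import *
for nm,p,y in(("block",[.5575,.0125,.041],.21),("tray",[.536,.320,.04],-.445),("tray2",[.536,.320,.04],1.126),("cell",[.528,-.3,.027],-.345+np.pi/2),("beam",[.568,.008,.05],.2)):
    print(nm,[(round(a,2),round(b,2),c.tolist()) for a,b,c in best(p,y)])
E
```

```text
block [(np.float64(0.66), 0.21, [0.47, 0.45, -0.69, 1.8, 0.34, 1.01, -0.14]), (np.float64(2.39), -2.93, [-0.99, 0.67, 1.16, 1.88, -0.7, 1.08, -2.48]), (np.float64(2.39), 3.35, [-0.99, 0.67, 1.16, 1.88, -0.7, 1.08, -2.48])]
tray [(np.float64(1.32), -0.45, [0.02, 0.65, -0.85, 1.62, 0.53, 1.12, -1.41]), (np.float64(1.63), -3.59, [0.23, 0.89, -1.25, 1.61, 0.88, 1.3, 1.54]), (np.float64(1.63), 2.7, [0.23, 0.89, -1.25, 1.61, 0.88, 1.3, 1.54])]
tray2 [(np.float64(1.02), 1.13, [0.11, 0.72, -1.0, 1.61, 0.64, 1.17, 0.09]), (np.float64(2.3), -2.02, [-1.17, 0.6, 0.74, 1.68, -0.46, 1.04, -2.29]), (np.float64(2.3), 4.27, [-1.17, 0.6, 0.74, 1.68, -0.46, 1.04, -2.29])]
cell [(np.float64(1.46), -1.92, [0.59, 0.48, -0.18, 1.7, 0.1, 0.97, -1.55]), (np.float64(1.46), 4.37, [0.59, 0.48, -0.18, 1.7, 0.1, 0.97, -1.55]), (np.float64(1.54), 1.23, [0.85, 0.53, -0.52, 1.68, 0.3, 1.01, 1.45])]
beam [(np.float64(0.67), 0.2, [0.46, 0.46, -0.68, 1.77, 0.33, 1.03, -0.14]), (np.float64(2.4), -2.94, [-0.97, 0.67, 1.16, 1.84, -0.7, 1.1, -2.49]), (np.float64(2.4), 3.34, [-0.97, 0.67, 1.16, 1.84, -0.7, 1.1, -2.49])]
```

Run:
```python
from r import *
import cv2
env.move_to([.5575,.0125,.16],ori(.21)); print(env.get_time())
print(env.servo_line([.5575,.0125,.041],speed=.12,threshold=15), env.get_force())
c=capture("scene"); cv2.imwrite("pics/grip1.png",cv2.resize(c["img"][130:280,180:380,::-1],None,fx=3,fy=3))
env.command_gripper(.0)
print(env.get_finger_gap(),env.get_force(),env.get_tool_pos(),env.get_time())
env.servo_line([.5575,.0125,.06],speed=.06)
env.servo_line([.5575,.0125,.16],speed=.15)
print(env.get_finger_gap(),env.get_force(),env.get_time())
c=capture("scene"); cv2.imwrite("pics/lift1.png",cv2.resize(c["img"][80:280,160:360,::-1],None,fx=3,fy=3))
```

```text
4.55
False [0.73493819 0.29956087 0.63017887]
0.029877955559529303 [0.92792297 0.86558951 0.23680056] [0.5574921  0.01251182 0.04094217] 6.7083
0.029909499684479444 [-1.17673738  0.13756572 -1.92324973] 7.9917
```

View pics/grip1.png

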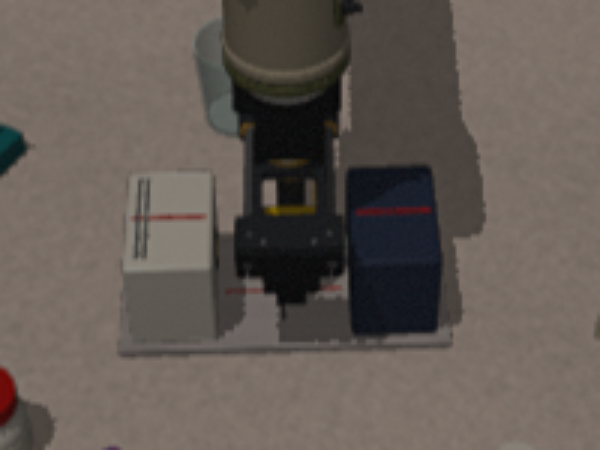

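View pics/lift1.png

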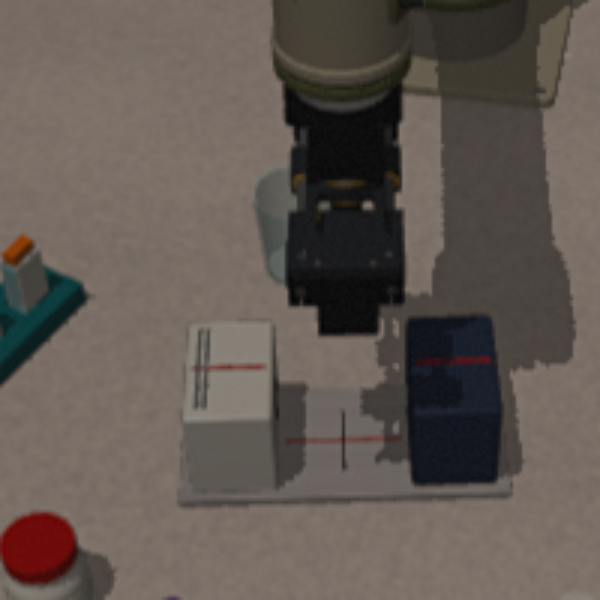

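The block is held (gap 29.9 mm) and clear, and the cross line now shows in the plate. Next, the tray.

Run:
```python
from r import *
import cv2,pickle
env.move_to([.536,.320,.14],ori(1.126)); print(env.get_time())
env.servo_line([.536,.320,.05],speed=.12)
print(env.servo_line([.536,.320,.033],speed=.03,threshold=4), env.get_force(),env.get_tool_pos())
env.command_gripper(.06)
env.servo_line([.536,.320,.15],speed=.15); print(env.get_time(),env.get_finger_gap())
q0=solve_ik([.528,-.3,.15],ori(1.226)); q1=solve_ik([.528,-.3,.15],ori(1.226-np.pi)); print(np.round(q0,2),np.round(q1,2))
env.move_to([.528,-.3,.20],ori(1.226)); print(env.get_time())
D={}
for n in("scene","top"):
    c=capture(n); D[n]=c; cv2.imwrite(f"pics/{n}2.png",c["img"][:,:,::-1])
pickle.dump(D,open("d2.pkl","wb"))
```

```text
9.225
True [0.12846363 1.05423645 3.84384381] [0.53613386 0.31998129 0.03580896]
12.3333 0.059863983577643304
[ 1.11  0.48 -0.87  1.57  0.38  1.27  1.4 ] [ 0.77  0.37 -0.41  1.59  0.15  1.21 -1.58]
14.5583
```

View pics/scene2.png

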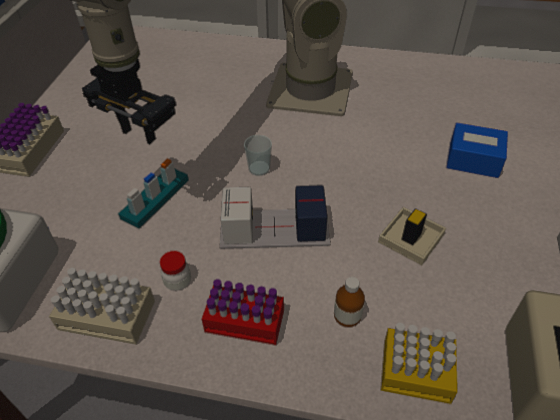

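View pics/top2.png

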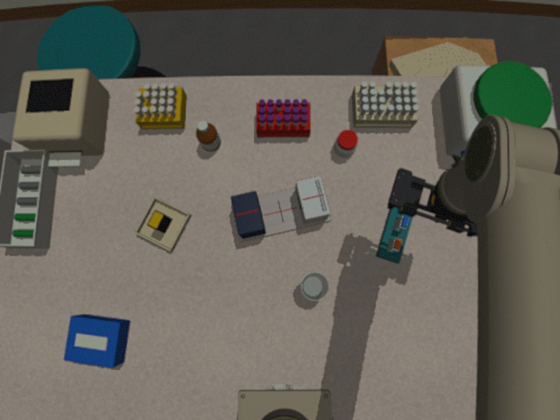

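The block stands upright in the tray: scene (414,226), top (160,221). The red lines and cross are clear. Now an edge-based refinement of the photometer, rack and blue cell.

```bash
cat > edge.py <<'E'
from fit import *
from scipy.optimize import least_squares
from scipy.ndimage import map_coordinates
def edgefit(views,segs,ridges,p0,R=4,iters=8,redges=(.0,)):
    """segs: list of (A,B) local endpoints, strong step; ridges: (A,B,kind)"""
    p=np.array(p0,float)
    for it in range(iters):
        Rr=max(1.5,R*(.75**it)); obs=[]
        for c in views:
            im=c["img"].astype(np.float64); f=[cv2.GaussianBlur(im[:,:,k],(0,0),.7) for k in range(3)]
            red=f[0]-.5*(f[1]+f[2]); lum=sum(f)/3
            for lst,kind in((segs,"s"),(ridges,"r")):
                for S in lst:
                    if S[-1] not in(None,"all") and S[-1]!=c["camera"]: continue
                    A,B=np.array(S[0]),np.array(S[1])
                    L=W(p,A+(B-A)*np.linspace(.06,.94,24)[:,None]); q=proj(c,L); t=q[-1]-q[0]; t/=np.linalg.norm(t); n=np.array([-t[1],t[0]])
                    s=np.arange(-Rr,Rr+.01,.1)
                    xy=q[:,None]+s[None,:,None]*n
                    co=[xy[...,1],xy[...,0]]
                    if kind=="s": g=sum(np.abs(np.gradient(map_coordinates(ch,co,order=1),axis=1)) for ch in f)
                    else:
                        v=map_coordinates(red if S[2]=="red" else -lum,co,order=1); g=np.maximum(v-np.median(v,axis=1,keepdims=True)-3,0)
                    g=g.mean(0) # one profile per segment halves
                    for h in(slice(0,12),slice(12,24)):
                        gg=(sum(np.abs(np.gradient(map_coordinates(ch,[co[0][h],co[1][h]],order=1),axis=1)) for ch in f) if kind=="s" else np.maximum(map_coordinates(red if S[2]=="red" else -lum,[co[0][h],co[1][h]],order=1)-np.median(map_coordinates(red if S[2]=="red" else -lum,[co[0][h],co[1][h]],order=1)),0)).mean(0)
                        k=np.argmax(gg); w=gg*(np.abs(s-s[k])<=1.2)
                        if gg.max()<1e-6: continue
                        d=(w*s).sum()/w.sum()
                        X=(A+(B-A)*np.linspace(.06,.94,24)[:,None])[h].mean(0,keepdims=True)
                        obs.append((c,X,n,proj(c,W(p,X))[0]+d*n))
        fun=lambda p:np.array([(proj(c,W(p,X))[0]-m)@n for c,X,n,m in obs])
        r=least_squares(fun,p,loss="soft_l1",f_scale=.4,x_scale=[.01,.01,.05]); p=r.x
    return p,fun(p),len(obs)
E
cat > ph.py <<'E'
from edge import *
def rect(x0,x1,y0,y1,z):
    c=[(x0,y0,z),(x1,y0,z),(x1,y1,z),(x0,y1,z)]; return [(c[i],c[(i+1)%4],"all") for i in range(4)]
PHS=rect(-.05,.05,-.115,-.05,.095)+rect(-.05,.05,.05,.115,.095)
PHR=[((0,-.11,.095),(0,-.06,.095),"red","all"),((0,.06,.095),(0,.11,.095),"red","all"),((0,-.04,.01),(0,.04,.01),"red","all"),((-.02,0,.01),(.02,0,.01),"blk","all")]
RKS=rect(-.095,.095,-.03,.03,.022)
E
python3 - <<'E'
from ph import *
D2=pickle.load(open("d2.pkl","rb"))
for d,n in((D,"scene"),(D,"top"),(D2,"scene"),(D2,"top")): d[n]["camera"]=n
for nm,v in(("scene",[D2["scene"]]),("top",[D2["top"]]),("both",[D2["scene"],D2["top"]])):
    p,r,k=edgefit(v,PHS,PHR,[.568,.0078,.18]); print("ph",nm,np.round(p,4),k,"med|r|",np.round(np.median(np.abs(r)),2),np.round(np.abs(r).max(),2))
for nm,v in(("scene",[D["scene"]]),("top",[D["top"]]),("both",[D["scene"],D["top"]])):
    p,r,k=edgefit(v,RKS,[],[.528,-.300,-.345],R=3); print("rack",nm,np.round(p,4),"med|r|",np.round(np.median(np.abs(r)),2),np.round(np.abs(r).max(),2))
# stoppers
yaw=p[2]
ST=[box(-.013,.013,-.006,.006,.068,.078)]
for col in("blue","orange"):
    V=[]
    for n in("scene","top"):
        im=D[n]["img"].astype(float); 
        s=im[:,:,2]-np.maximum(im[:,:,0],im[:,:,1]) if col=="blue" else im[:,:,0]-1.6*im[:,:,1]
        x0,y0,x1,y1=(120,150,200,225) if n=="scene" else(370,185,425,262)
        k=np.zeros(s.shape,bool);k[y0:y1,x0:x1]=True; s=np.where(k,s,0); m=np.clip(s/ (np.percentile(s[s>0.4*s.max()],60)),0,1).astype(np.float32); m[m<.15]=0
        V.append((D[n],m,np.zeros(m.shape,bool)))
    u=.0 if col=="blue" else -.06
    q0=[.528+u*np.cos(yaw),-.3+u*np.sin(yaw),yaw]
    for nm,v in(("scene",V[:1]),("top",V[1:]),("both",V)):
        q,f=fit(ST,v,q0); d=q[:2]-p[:2]; print(col,nm,np.round(q,4),round(f,3),"in rack",np.round([d@[np.cos(yaw),np.sin(yaw)],d@[-np.sin(yaw),np.cos(yaw)]],4))
E
```

```text
ph scene [0.5698 0.0085 0.2261] 24 med|r| 0.44 0.97
ph top [0.568  0.0083 0.2279] 24 med|r| 0.26 0.76
ph both [0.5686 0.0083 0.2277] 48 med|r| 0.2 0.99
rack scene [ 0.5381 -0.3032 -0.3369] med|r| 0.35 1.13
rack top [ 0.5264 -0.2969 -0.3364] med|r| 0.68 0.94
rack both [ 0.5285 -0.3    -0.3316] med|r| 0.42 1.06
blue scene [ 0.5272 -0.302  -0.2358] 0.416 in rack [-0.0006 -0.0023]
blue top [ 0.528  -0.3027 -0.3616] 0.206 in rack [ 0.0004 -0.0028]
blue both [ 0.5278 -0.3027 -0.2783] 0.639 in rack [ 0.0002 -0.0028]
orange scene [ 0.4716 -0.2811  0.0253] 0.619 in rack [-0.0599 -0.0007]
orange top [ 0.4737 -0.2798 -0.3091] 0.743 in rack [-0.0584  0.0012]
orange both [ 0.4732 -0.2807 -0.0541] 1.377 in rack [-0.0586  0.0002]
```

Run:
```python
from r import *
import cv2
p=[.5278,-.3022]; o=ori(1.230)
env.move_to([*p,.13],o); env.command_gripper(.05)
print(env.servo_line([*p,.029],speed=.1,threshold=6),env.get_force(),env.get_time())
for n,b in(("scene",(80,100,220,240)),("top",(340,150,480,290))):
    c=capture(n); x0,y0,x1,y1=b; cv2.imwrite(f"pics/g2{n}.png",cv2.resize(c["img"][y0:y1,x0:x1,::-1],None,fx=4,fy=4,interpolation=2))
```

```text
False [-0.02809346 -0.53667208  1.65479057] 16.725
```

View pics/g2scene.png

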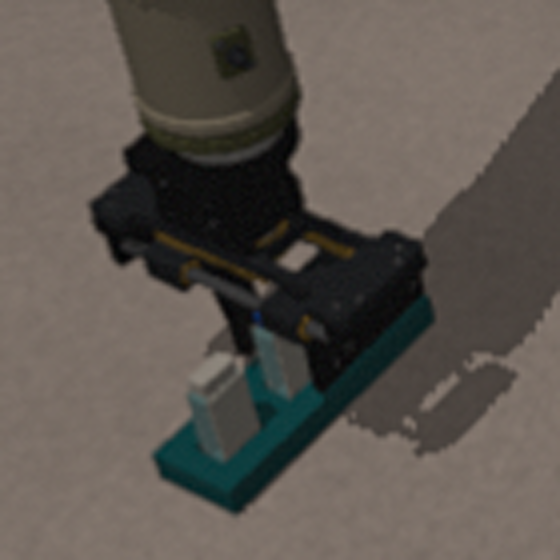

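View pics/g2top.png

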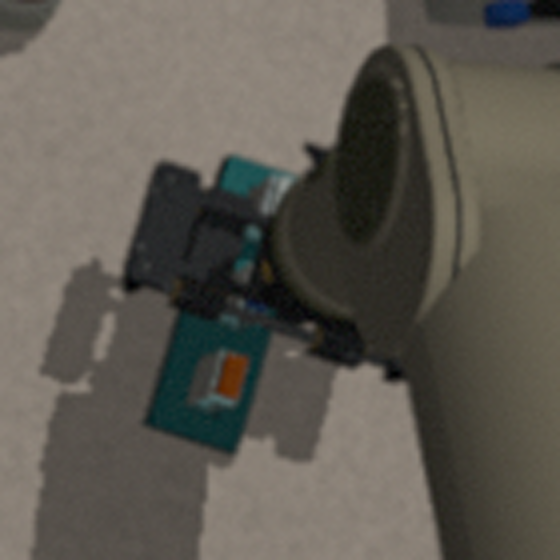

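Run:
```python
from ov import *; from r import *
c=capture("scene"); b=(110,150,200,230)
z=crop(c,b,7)
p=[.5278,-.3022,-.341]
wire(z,c,W(p,box(-.016,.016,-.009,.009,.008,.068)),np.array(b[:2]),7,(0,255,0))
wire(z,c,W(p,box(-.0095,.0095,-.040,-.025,.029,.067)),np.array(b[:2]),7,(0,0,255))
wire(z,c,W(p,box(-.0095,.0095,.025,.040,.029,.067)),np.array(b[:2]),7,(255,0,255))
cv2.imwrite("pics/g2ov.png",z)
```

```text
(no output)
```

View pics/g2ov.png

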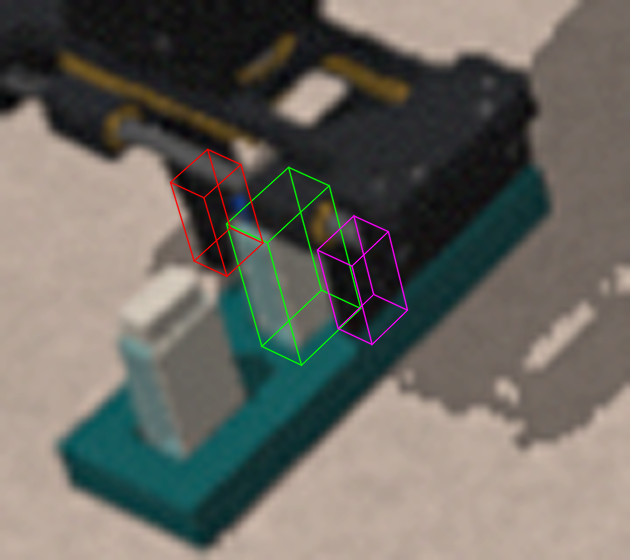

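The predicted fingers and cell match the picture, and the pads lie within the frosted faces. Closing.

Run:
```python
from ov import *; from r import *
p=[.5278,-.3022]
f0=env.get_force();env.command_gripper(0.); print(env.get_finger_gap(),env.get_force()-f0,env.get_tool_pos())
env.servo_line([*p,.05],speed=.05)
env.servo_line([*p,.2],speed=.15); print(env.get_finger_gap(),env.get_force()-f0,env.get_time())
ph=np.array([.5686,.0083,.2277])
pos=[.5686,.0083,.19]
env.move_to(pos,ori(ph[2])); print(env.get_time(),env.get_finger_gap())
for n,b in(("scene",(190,90,350,250)),("top",(210,130,370,290))):
    c=capture(n); cv2.imwrite(f"pics/h3{n}.png",crop(c,b,4))
```

```text
0.01781339454565046 [-0.48386892 -1.00685452  1.15853366] [ 0.52778623 -0.30218213  0.02896898]
0.01800363542277245 [-0.94534334  0.14996991  0.6521803 ] 19.25
20.5917 0.01788489412407433
```

View pics/h3scene.png

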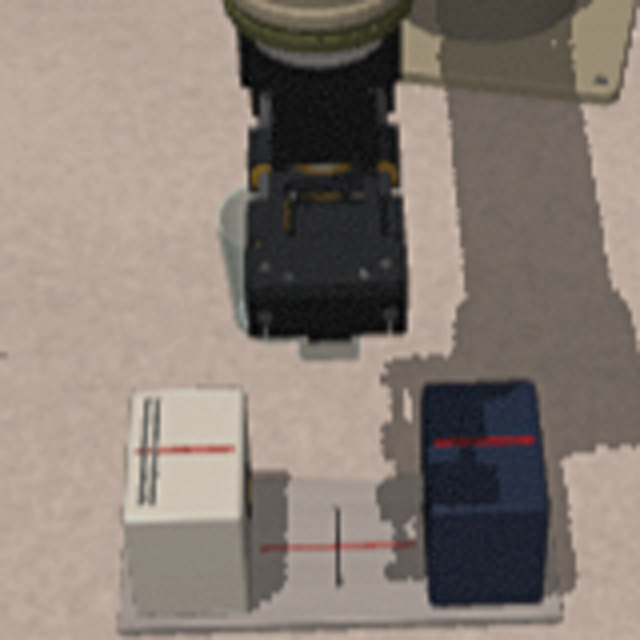

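View pics/h3top.png

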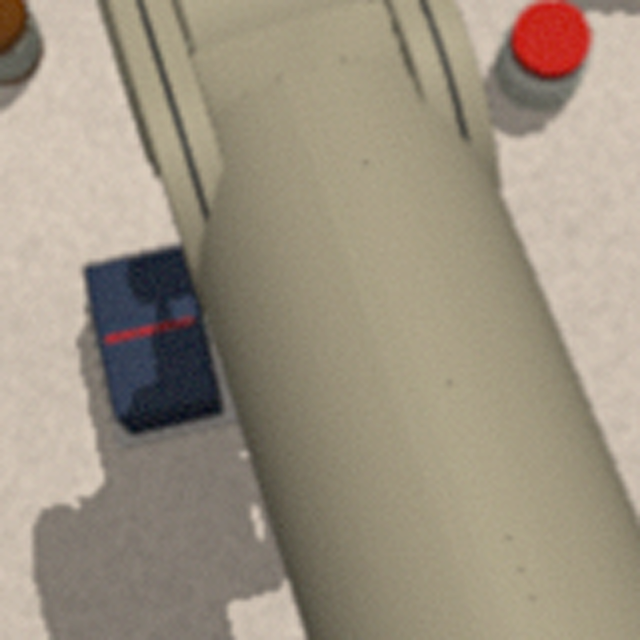

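The cell is held (gap 17.9 mm) with its lower end visible below the fingers. Lowering it into the gap, then measuring it against the photometer in the same picture.

Run:
```python
from ov import *; from r import *
ph=[.5686,.0083,.2277]
print(env.servo_line([ph[0],ph[1],.051],speed=.1,threshold=6),env.get_force(),env.get_tool_pos(),env.get_time())
c=capture("scene"); c["camera"]="scene"; pickle.dump(c,open("c4.pkl","wb"))
b=(225,160,335,260); z=crop(c,b,7); cv2.imwrite("pics/h4raw.png",z)
wire(z,c,W(ph,box(-.009,.009,-.016,.016,.03,.09)),np.array(b[:2]),7,(0,255,0))
wire(z,c,W(ph,box(.009,.024,-.0095,.0095,.051,.09)),np.array(b[:2]),7,(255,0,255))
for B in(box(-.05,.05,-.115,-.05,.01,.095),box(-.05,.05,.05,.115,.01,.095)): wire(z,c,W(ph,B),np.array(b[:2]),7,(0,200,255))
for A in(box(0,0,-.04,.04,.01,.01),box(-.02,.02,0,0,.01,.01)): wire(z,c,W(ph,A),np.array(b[:2]),7,(0,255,255))
cv2.imwrite("pics/h4ov.png",z)
```

```text
False [-0.48755131  0.55175907 -0.92222384] [0.56901777 0.00834045 0.05160372] 22.2333
```

View pics/h4raw.png

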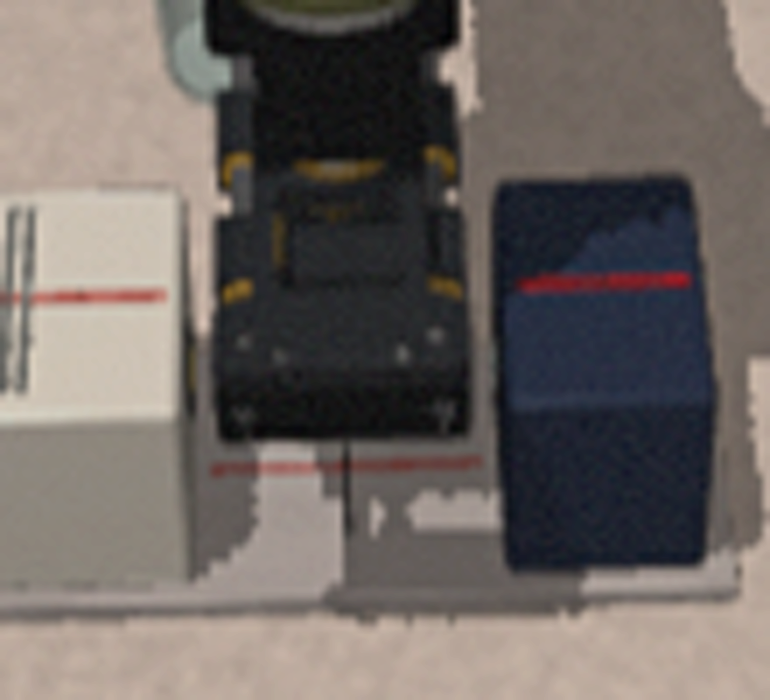

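View pics/h4ov.png

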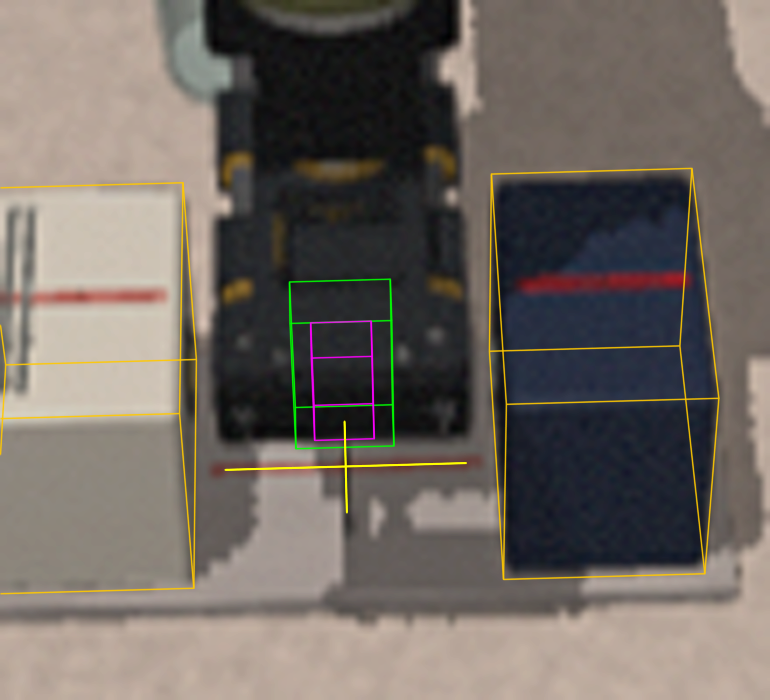

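At this depth the gripper body hides the cell. I'll raise it to a clear pose higher and further from the camera, to measure the cell against the fingers.

Run:
```python
from ov import *; from r import *
c=pickle.load(open("c4.pkl","rb")); C=-np.array(c["R"]).T@np.array(c["t"]); print(C)
env.servo_line([.5686,.0083,.19],speed=.2)
for p in([.45,0,.42],[.5,0,.42],[.5,0,.36]):
    y=np.arctan2(C[1]-p[1],C[0]-p[0])
    q=solve_ik(p,ori(y)); print(p,y,q is not None)
    if q is not None: break
env.move_to(p,ori(y)); print(env.get_time(),env.get_tool_pos())
c=capture("scene"); T=env.get_tool_pos(); pickle.dump((c,T,env.get_orientation()),open("c5.pkl","wb"))
u=proj(c,T)[0].astype(int); b=(u[0]-40,u[1]-50,u[0]+40,u[1]+30)
z=crop(c,b,8); raw=z.copy()
P=[T[0],T[1],y]
wire(z,c,W(P,box(-.009,.009,-.016,.016,-.021,.039)+[0,0,T[2]]),np.array(b[:2]),8,(0,255,0))
wire(z,c,W(P,box(.009,.024,-.0095,.0095,0,.04)+[0,0,T[2]]),np.array(b[:2]),8,(255,0,255))
cv2.imwrite("pics/h5ov.png",z[:600]);cv2.imwrite("pics/h5raw.png",raw[:600])
```

```text
[1.34704949 0.19306141 0.93865719]
[0.45, 0, 0.42] 0.21198474150928484 True
24.1417 [ 0.45005936 -0.00070364  0.41862361]Traceback (most recent call last):
  File "<stdin>", line 11, in <module>
  File "ov.py", line 9, in crop
    return cv2.convertScaleAbs(cv2.resize(z,None,fx=k,fy=k,interpolation=cv2.INTER_CUBIC),alpha=1.5)
                               ~~~~~~~~~~^^^^^^^^^^^^^^^^^^^^^^^^^^^^^^^^^^^^^^^^^^^^^^^^
cv2.error: OpenCV(4.12.0) /io/opencv/modules/imgproc/src/resize.cpp:4208: error: (-215:Assertion failed) !ssize.empty() in function 'resize'
```

```bash
cat > see.py <<'E'
from ov import *; from r import *
def see(name,yaw):
    env.sleep(.3)
    c=capture("scene"); T=env.get_tool_pos(); R=Ro.from_rotvec(env.get_orientation()).as_matrix(); pickle.dump((c,T,R),open(name+".pkl","wb"))
    print(T,np.arctan2(R[1,0],R[0,0])-yaw,"tilt",np.arccos(-R[2,2]))
    u=proj(c,T)[0].astype(int); b=(max(u[0]-40,0),max(u[1]-50,0),u[0]+40,u[1]+22); print(u)
    z=crop(c,b,8); raw=z.copy(); P=[T[0],T[1],np.arctan2(R[1,0],R[0,0])]
    wire(z,c,W(P,box(-.009,.009,-.016,.016,-.021,.039)+[0,0,T[2]]),np.array(b[:2]),8,(0,255,0))
    wire(z,c,W(P,box(.009,.024,-.0095,.0095,0,.04)+[0,0,T[2]]),np.array(b[:2]),8,(255,0,255))
    cv2.imwrite(f"pics/{name}ov.png",z);cv2.imwrite(f"pics/{name}raw.png",raw)
E
python3 - <<'E'
from see import *
C=[1.347,.193]
for p in([.52,0,.30],[.5,0,.28]):
    y=np.arctan2(C[1]-p[1],C[0]-p[0])
    if solve_ik(p,ori(y)) is not None: break
env.move_to(p,ori(y)); see("h5",y)
E
```

```text
[ 5.20112747e-01 -1.91311822e-04  3.00951445e-01] -0.0005413590107842814 tilt 0.001864019023547729
[271 111]
```

View pics/h5raw.png

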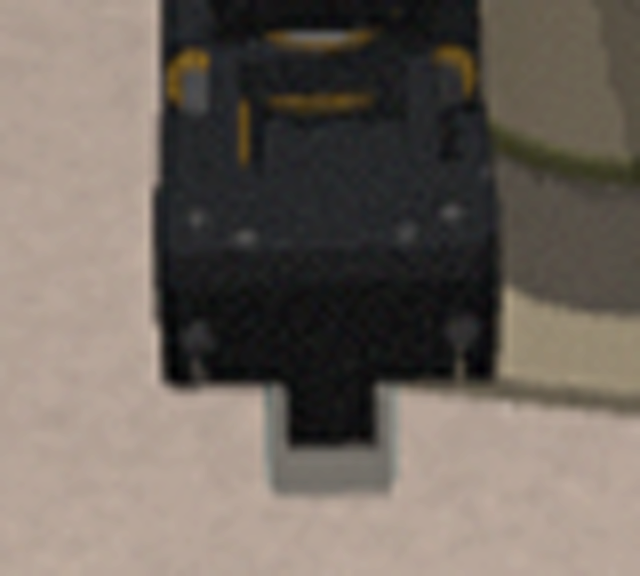

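View pics/h5ov.png

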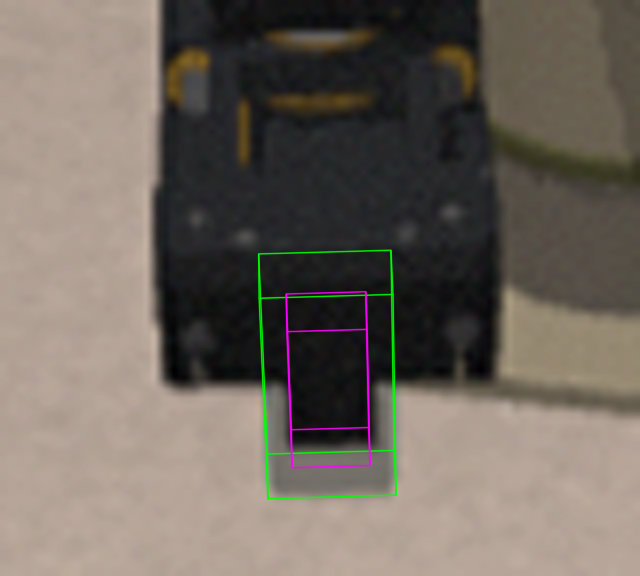

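Run:
```python
from h import *
from scipy.ndimage import map_coordinates
c,T,R=pickle.load(open("h5.pkl","rb"))
y=np.arctan2(R[1,0],R[0,0]); P=[T[0],T[1],y]
im=c["img"].astype(float)
print("expected 30 (body) / 19 finger, mm along tool -y->cell x; image-right =", proj(c,W(P,np.array([[0,.01,T[2]]])))[0]-proj(c,T)[0])
s=np.arange(-.026,.0261,.0005)
for nm,x,z in(("cell low",.009,-.018),("cell low",.009,-.015),("cell low",.009,-.012),("side",.009,-.004),("side",.009,-.001),("side",.009,.003),("side",.009,.006)):
    q=proj(c,W(P,np.c_[np.full(s.size,x),s,np.full(s.size,T[2]+z)]))
    v=[map_coordinates(im[:,:,k],[q[:,1],q[:,0]],order=1) for k in range(3)]
    r=v[0]-v[2]; l=sum(v)/3   # background is pinkish: r-b
    def cross(v,th,lo,hi,):
        o=[]
        for i in range(len(s)-1):
            if lo<=s[i]<=hi and (v[i]-th)*(v[i+1]-th)<0: o.append(round(1e3*(s[i]+(th-v[i])/(v[i+1]-v[i])*5e-4),2))
        return o
    bg=(r[:8].mean()+r[-8:].mean())/2; mid=np.median(r[(np.abs(s)<.0145)&(np.abs(s)>.011)])
    a=cross(r,(bg+mid)/2,-.022,-.012);b=cross(r,(bg+mid)/2,.012,.022)
    f=cross(l,60,-.0135,-.006);g=cross(l,60,.006,.0135)
    print(nm,z,"bg-mid",round(bg),round(mid),a,b,"finger",f,g)
```

```text
expected 30 (body) / 19 finger, mm along tool -y->cell x; image-right = [ 5.05307933 -0.14389147]
cell low -0.018 bg-mid 20 9 [np.float64(-16.1)] [np.float64(15.63)] finger [] []
cell low -0.015 bg-mid 19 7 [np.float64(-16.58)] [np.float64(16.98)] finger [] []
cell low -0.012 bg-mid 19 7 [np.float64(-16.76)] [np.float64(17.09)] finger [] []
side -0.004 bg-mid 19 6 [np.float64(-16.72)] [np.float64(17.18)] finger [np.float64(-11.06)] [np.float64(12.32)]
side -0.001 bg-mid 19 6 [np.float64(-16.44)] [np.float64(17.21)] finger [np.float64(-11.46)] [np.float64(12.3)]
side 0.003 bg-mid 20 6 [np.float64(-16.12)] [np.float64(17.23)] finger [np.float64(-11.39)] [np.float64(12.33)]
side 0.006 bg-mid 19 6 [np.float64(-16.03)] [np.float64(17.27)] finger [np.float64(-11.27)] [np.float64(12.33)]
```

Run:
```python
from see import *
def tilt(yaw,a):  # tilt fingers outward (+x) by a
    return (Ro.from_euler("y",-a)*Ro.from_rotvec(ori(yaw))).as_rotvec()
ok=[]
for a in(.7,.55,.4,.85,1.0):
  for yaw in(.23,np.pi/2,-np.pi/2,.8,-.5):
    for p in([.62,0,.22],[.6,0,.25],[.66,0,.2]):
      q=solve_ik(p,tilt(yaw,a))
      if q is not None: ok.append((a,round(yaw,2),p,np.round(np.abs(np.array(q)-env.get_joints()).max(),2),np.round(q,2).tolist()))
for o in ok[:14]: print(o)
```

```text
(0.7, 0.23, [0.62, 0, 0.22], np.float64(1.07), [1.08, -0.13, -1.1, 2.09, -0.19, 0.41, 0.31])
(0.7, 0.23, [0.6, 0, 0.25], np.float64(0.98), [0.98, -0.24, -0.95, 2.1, -0.37, 0.51, 0.46])
(0.7, 0.23, [0.66, 0, 0.2], np.float64(1.09), [1.0, 0.1, -1.13, 2.03, 0.39, 0.4, -0.17])
(0.7, 1.57, [0.62, 0, 0.22], np.float64(1.55), [0.88, -0.11, -0.93, 2.1, -0.09, 0.41, 1.57])
(0.7, 1.57, [0.6, 0, 0.25], np.float64(1.69), [0.82, -0.21, -0.83, 2.1, -0.26, 0.5, 1.7])
(0.7, 1.57, [0.66, 0, 0.2], np.float64(1.11), [1.09, 0.12, -1.22, 2.02, 0.45, 0.41, 1.13])
(0.7, -1.57, [0.62, 0, 0.22], np.float64(1.33), [1.29, -0.19, -1.27, 2.09, -0.38, 0.43, -1.32])
(0.7, -1.57, [0.6, 0, 0.25], np.float64(1.13), [1.24, -0.35, -1.14, 2.09, -0.64, 0.56, -1.11])
(0.7, -1.57, [0.66, 0, 0.2], np.float64(2.03), [1.08, 0.12, -1.21, 2.02, 0.44, 0.4, -2.01])
(0.7, 0.8, [0.62, 0, 0.22], np.float64(1.07), [0.95, -0.11, -0.99, 2.09, -0.12, 0.41, 0.82])
(0.7, 0.8, [0.6, 0, 0.25], np.float64(0.99), [0.83, -0.21, -0.83, 2.1, -0.27, 0.5, 0.94])
(0.7, 0.8, [0.66, 0, 0.2], np.float64(1.09), [1.01, 0.1, -1.13, 2.03, 0.39, 0.4, 0.4])
(0.7, -0.5, [0.62, 0, 0.22], np.float64(1.06), [1.21, -0.16, -1.21, 2.09, -0.29, 0.42, -0.33])
(0.7, -0.5, [0.6, 0, 0.25], np.float64(0.95), [1.14, -0.3, -1.07, 2.09, -0.52, 0.53, -0.14])
```

Run:
```python
from see import *
o=(Ro.from_euler("y",-.7)*Ro.from_rotvec(ori(.23))).as_rotvec()
env.move_to([.62,0,.22],o); env.sleep(.3)
T=env.get_tool_pos(); R=Ro.from_rotvec(env.get_orientation()).as_matrix(); S={"T":T,"R":R}; print(T,env.get_time())
for n in("scene","top"):
    c=capture(n); S[n]=c
    u=proj(c,T)[0].astype(int); b=(u[0]-45,u[1]-40,u[0]+45,u[1]+30); z=crop(c,b,8); cv2.imwrite(f"pics/t6{n}raw.png",z)
    B=box(-.009,.009,-.016,.016,-.039,.021); wire(z,c,B@R.T+T,np.array(b[:2]),8,(0,255,0))
    for sg in(-1,1): wire(z,c,box(.009*sg,.015*sg,-.0095,.0095,-.04,0)@R.T+T,np.array(b[:2]),8,(255,0,255))
    cv2.imwrite(f"pics/t6{n}ov.png",z)
pickle.dump(S,open("t6.pkl","wb"))
```

```text
[6.20264451e-01 3.64982114e-04 2.20254629e-01] 26.4583
```

View pics/t6topov.png

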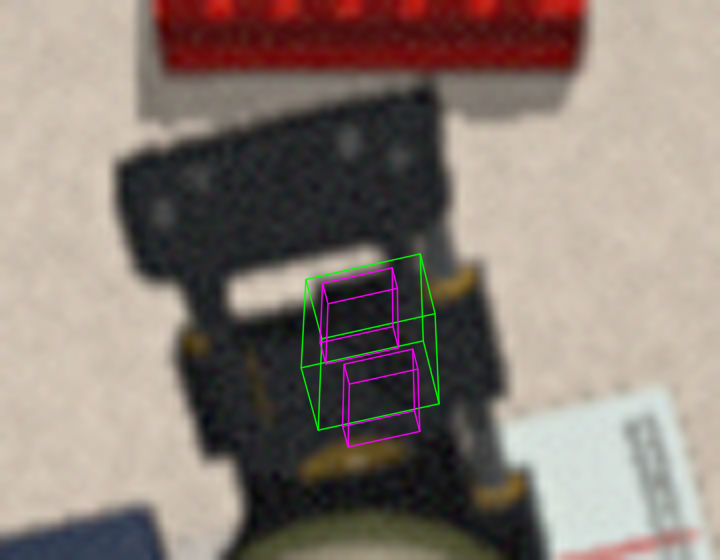

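View pics/t6sceneov.png

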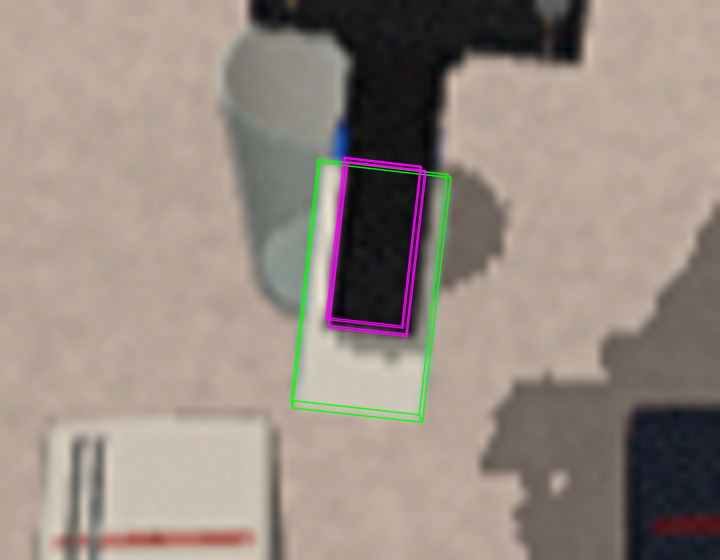

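View pics/t6topraw.png

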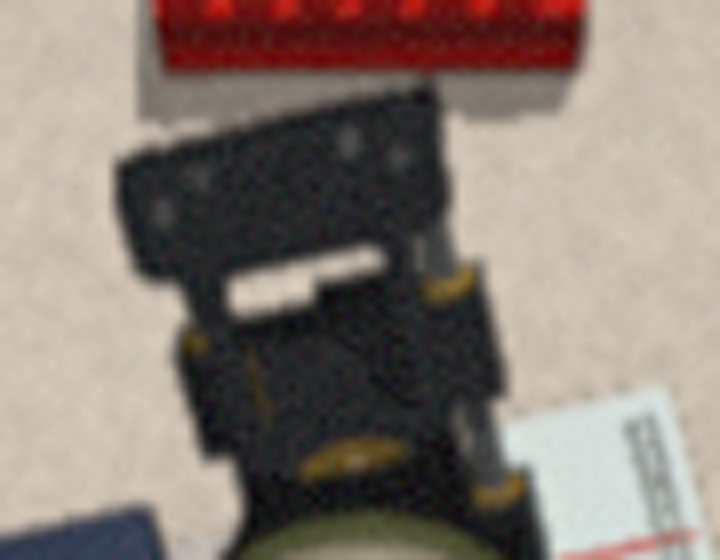

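View pics/t6sceneraw.png

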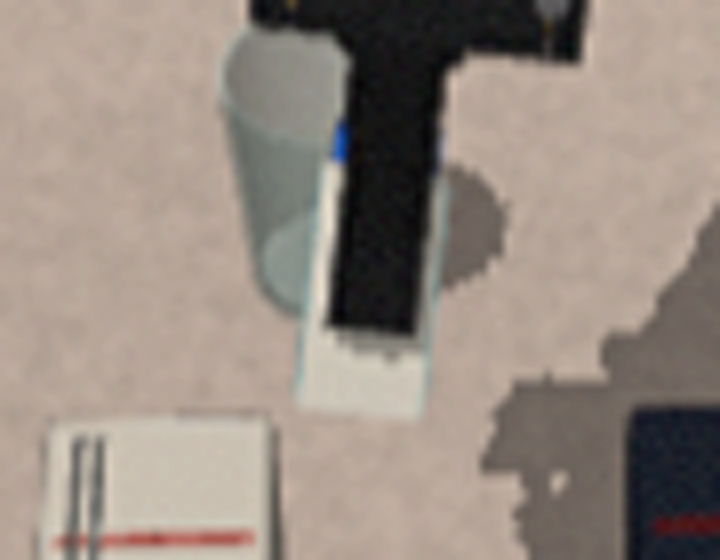

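In this view the cell lies within about 0.4 px of the prediction, both along and across the fingers, with no tilt in the grip. So I can trust robot coordinates. Going to the refined beam pose now.

Run:
```python
from see import *
p=[.5691,.0082]; o=ori(.2275)
env.move_to([*p,.2],o); print(env.get_time(),env.get_tool_pos())
print(env.servo_line([*p,.0505],speed=.1,threshold=6)); env.sleep(.6)
R=Ro.from_rotvec(env.get_orientation()).as_matrix()
print(env.get_tool_pos(),np.arctan2(R[1,0],R[0,0]),"tilt",np.arccos(-R[2,2]),env.get_finger_gap(),env.get_force(),env.get_time(),np.abs(env.get_joint_velocities()).max())
for n in("scene","top"):
    c=capture(n); cv2.imwrite(f"pics/fin{n}.png",c["img"][:,:,::-1])
    if n=="scene": pickle.dump(c,open("c7.pkl","wb"))
```

```text
27.5833 [0.56921749 0.00838078 0.20001419]
False
[0.56912328 0.00819077 0.05050397] 0.22750023449054374 tilt 6.886351221491975e-05 0.01788069143167053 [-0.22667214 -0.73236006  0.05313566] 29.825 0.0025407304083707115
```

View pics/finscene.png

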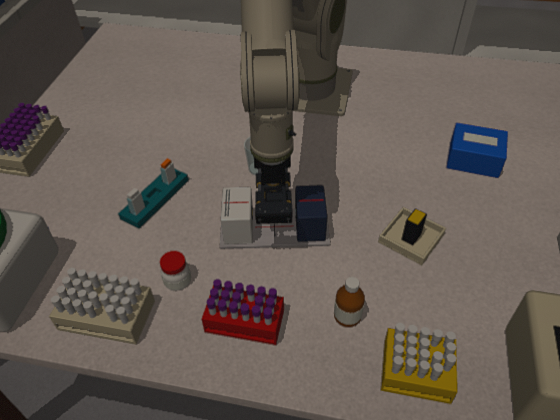

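View pics/fintop.png

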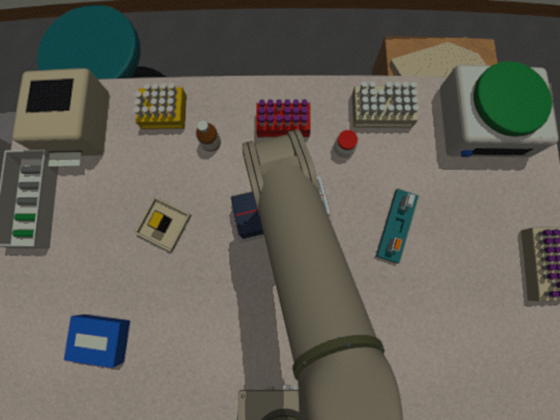

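Everything is where it should be: block at scene (414,226), the other two cells in the rack, jar and bottle unmoved. Handing in.

```bash
python3 -c "
from cell import env
print(env.get_time(),env.get_finger_gap(),env.get_tool_pos()); env.finish_job()"
```

```text
29.925 0.017778104622771414 [0.56909008 0.00820286 0.05050336]
the job is handed in; nothing more can be done
```

The black block stands upright in the cream tray, released. The blue-stoppered cell is held still and upright at the middle of the light path. I handed the job in at 29.9 s of the 64 s allowed.

**Last readings**
- **Finger gap:** 17.8 mm, so the grip on the frosted faces is firm. In the pictures the fingers lay only on those faces.
- **Tool:** tilt about 0, turned 0.2275 rad to match the photometer. It was at rest and about 0.3 mm or less from its target.
- **Contacts:** no force-limited line stopped except when the block touched down at about 4 N. The cell never met the photometer on those lines. Joint-space moves had no force check.
- **Surroundings:** the other two cells, jar and bottle look unmoved in the last pictures. The beaker was partly hidden by the arm, and the part that showed looked unmoved.

**What was less certain**
- **Photometer position:** the two cameras put it about 1.8 mm apart along x (0.5698 m and 0.5680 m). I used 0.5691 m, so centring along x is good to about 1–2 mm.
- **Cell height in the grip:** the cell looked up to 1 mm higher than expected. I lowered the final pose by 0.5 mm to allow for it.
- **No direct final view:** at the final pose the gripper hid the cell from the scene camera, and the arm hid it from the top camera. Its position there rests on earlier views of the cell in the fingers, plus the robot's own readings.

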